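Fetch the plaster model from behind the bottle and the jar

TASK

Fetch the cream plaster dental model from the back of the blue-sided rack: without shifting it, first stand the brown bottle and the glass jar, both, in the green tray. Then set the model down flat in the middle of the glass slab, and only after that stand the bottle and the jar back in the rack, each upright on the very ring it came from. Tip nothing over and leave the little glass dish where it is.

Things in the scene. Friction and masses are not known exactly. Their poses are not given: they have to be found in the camera images.
- rack: Fixed rack (mm): a lane 246 long (x), 90 wide (y), open at the robot's end (-x). Floor 4 thick; blue side walls (80 apart inside) and far wall (inner face x = 118), tops 31 above the desk. Origin: underside centre. In a row along y = 0: yellow rings at x = -84 and -22 (bottle and jar, either way round), the model at x = 48, all within 3. Rack, tray and slab trade places; yaw within 0.1.
- tray: Fixed shallow green tray, empty at the start, 190 mm (x) by 92 mm (y), walls 4 mm thick and 12 mm high, inner floor 4 mm above the desk. Origin: centre of its underside, on the desk. Yaw within 0.1 rad. Room for bottle and jar one behind the other along x.
- slab: Fixed pale glass slab, 70 mm (its x) by 100 mm (its y), 10 mm thick. Origin: centre of its underside, so its top is 10 mm above the origin. Yaw pi/2 within 0.1 rad: its x points to the robot's left, its long side away from the robot. The model may lie on it turned any way.
- bottle: Loose brown round bottle with black cap, 42 mm diameter, 95 mm high, about 0.13 kg; gripped round its body with the TCP about 56 mm above its foot (fingertips clear of the rack's walls); cap 24 mm wide from 78 to 95 mm up. Origin: centre of its underside. Starts upright on one of the rack's rings.
- jar: Loose clear round glass jar with pale brown content, 62 mm diameter, 99 mm high, about 0.21 kg; gripped across with the TCP about 62 mm above its foot. Origin: centre of its underside. Starts upright on the other ring.
- model: Loose cream plaster dental model (not the white one further back), 54 mm (x) by 68 mm (y), 35 mm high, 0.1 kg. Its base block, 21 mm high, is gripped across its 54 mm (x), TCP about 21 mm above its foot; origin: underside centre. At the back of the rack, its x within 0.05 rad of the rack's x; the walls leave no room to grip across y.
- dish: Small loose faceted glass dish, 38 mm wide, 27 mm high, standing on the desk 110 to 120 mm beyond the slab's centre as seen from the robot. Origin: centre of its underside. To be left alone.
Not all that is in view belongs to the job. What is shaped like the model but yellow is not meant.

How it is judged:
By the outcome, as a careful person would: the job done as asked, in the order asked, and still so for the second after the job is handed in, with the robot touching nothing.
It also fails if it takes over 128 s, if anything falls off the work surface, if the arm or the gripper's body presses on something with over 40 N, if the wrist force passes 120 N, or if a joint passes its speed limit or range.

ROBOT

A 6-joint arm with a two-finger parallel gripper is mounted at the origin on a cart in front of the work surface, level with it; the furniture and walls round the work are solid. World frame = base frame: x ahead of the robot, y to its left, z up, the work surface at z = 0. Lengths are in mm, angles in rad, forces in N, time in s.
With the tool pointing down it reaches from about 275 to 1000 mm from the base axis. Payload 8.4 kg.
Tool frame: the origin (TCP) lies between the finger pads, 19 mm behind the fingertips; this is the grasp point; z points along the fingers, y is the line along which they close (so a half turn about z gives the same grasp; the last joint's range is limited). The gripper opens to 85 mm and grips with 20 to 120 N. Pads are 22 mm wide; open, the fingers measure 114 mm over their backs; the gripper's body (76 mm by 85 mm) begins 54 mm behind the grasp point. The pads swing forward as they close: fully open they stand 13 mm farther back than shut.
Start: joints at [1.348, 0.353, 1.633, -0, 1.155, -0.002], TCP at [136.88, 609.829, 249.981] pointing down, gripper open.
Joint ranges: [-2.63, 2.63], [-0.92, 2.1], [0.06, 2.66], [-1.3, 4.44], [0, 2.69], [-3.02, 3.02]. Speed limits (rad/s): [2.22, 2.22, 2.79, 3.14, 3.14, 3.14].

INTERFACE

Orientations are given as [roll, pitch, yaw] about the fixed x, y, z axes, in that order (R = Rz(yaw) Ry(pitch) Rx(roll)).
In Python, from rig import sensors, grab_frame, camera_params, order gives the robot as it stands. The module is installed in compiled form; this text tells all that it offers.
- The arm moves only by the tool move_arm, never from a script. Its argument "motion" is a list of rows, each a list of 7 numbers: the turn, a rotation vector about the tool's x, y, z in rad, then the shift along the tool's x, y, z in m, then the finger opening in m, from 0 to 0.0854. A call has 1 to 8 rows; each row is the pose to reach, as a shift and turn from the pose commanded when the call began, along the tool's axes at that moment; what a row does not reach only later rows make up. A row lasts 1/8 s, in which the tool goes at most 62.5 mm and 10.7 degrees, less where a joint would pass 70% of its speed; a pose out of reach is approached as far as the arm can. A call with a gripper value outside its range is refused whole. The fingers move at their own pace and stop on an object; "grip_force" is the grip in N (left out, the last holds). Time passes only in rows, so rows that repeat a pose let the fingers close. It gives the time, the measured TCP pose, the force, the opening and the grip force at its end, in the units of the state.
- sensors.sense(): the state, without advancing time (a new reading comes with each control period).
- grab_frame(name): name is "scene" or "top" or "wrist"; returns (picture, depth): 384x512x3 uint8, red, green, blue; 384x512 float32, mm along the optical axis (not along the pixel's ray), 0 where there is no reading.
- camera_params(name): a dict with "camera_matrix" (3x3 intrinsics, pixels), "world_from_camera" (4x4, takes a point from camera to world coordinates). Camera axes: x right, y down, z forward; pixel columns grow to the right and rows downward; lengths in mm; the calibration is good to about 2 mm. A picture is of the moment at which its call begins: read the wrist's pose just before it. camera_params takes no time and is no camera call; for the wrist camera it gives the pose at the moment of the call.
- order.sign_off(): hands the job in; it is judged then, once.
The state is a dict: "clock": time; "qpos": joint angles; "qvel": joint speeds; "joint_efforts": joint torques, N m; "eef_pos": TCP position; "tcp_rot": TCP orientation; "contact_force": force on the tool from outside, world axes, zero at the start; "wrist_torque": the same for the moment, N m; "opening": opening from 0.0 (shut) to 1.0 (fully open); "grasp_force": force on a finger pad.
Only numpy, scipy, OpenCV 4.12 (cv2) and the standard library are available. Lean on these libraries where they do the work, as an engineer would, in place of code of your own. Each camera call takes 0.05 s, during which the arm holds its last target. There are 200 camera calls.

## Working session

There is one attempt and no reset: what is moved stays moved. The work goes in short steps, Python scripts to look and compute and a tool call to move; the robot and the scene stay as the last step left them, time stands still between calls to the robot, and variables do not carry over. Pictures are saved under pics/ and viewed, at most 14 in all, crops included, and the job is handed in when it is done.

Besides the shell and the picture viewer there is one more tool, called after ">>>" as a command line: name --pt "numbers of a row" for each row, then --argument value for the rest. move_arm: Moves the arm, as the interface text tells. Its arguments: {"type":"object","properties":{"motion":{"type":"array","items":{"type":"array","items":{"type":"number"}}},"grip_force":{"type":"number"}},"required":["motion"]}

```bash
mkdir -p pics; cat > h.py <<'E'
import numpy as np, cv2
from rig import sensors, grab_frame, camera_params, order
def cloud(name):
    T0=camera_params(name); im,d=grab_frame(name)
    K=np.array(T0["camera_matrix"]);T=np.array(T0["world_from_camera"])
    v,u=np.indices(d.shape)
    P=np.stack([(u-K[0,2])*d/K[0,0],(v-K[1,2])*d/K[1,1],d],-1)@T[:3,:3].T+T[:3,3]
    P[d==0]=np.nan
    return im,d,P
def save(im,n,s=1.5): cv2.imwrite('pics/'+n,cv2.resize(im[:,:,::-1],None,fx=s,fy=s))
E
python3 - <<'E'
from h import *
for n in("top","scene"):
    im,d,P=cloud(n); save(im,n+'0.png'); np.savez(n+'0.npz',im=im,d=d,P=P)
    print(camera_params(n))
s=sensors.sense();print(s)
E
```

```text
{'camera_matrix': array([[355.99158447,   0.        , 251.53434606],
       [  0.        , 355.99158447, 193.26273922],
       [  0.        ,   0.        ,   1.        ]]), 'world_from_camera': array([[-1.28263307e-02, -9.80556143e-01,  1.95819139e-01,
         3.42060708e+02],
       [-9.99674531e-01,  8.25588131e-03, -2.41386055e-02,
        -8.55262336e+01],
       [ 2.20525984e-02, -1.96065015e-01, -9.80342895e-01,
         8.74279503e+02],
       [ 0.00000000e+00,  0.00000000e+00,  0.00000000e+00,
         1.00000000e+00]])}
{'camera_matrix': array([[408.9345914 ,   0.        , 256.66172428],
       [  0.        , 408.9345914 , 188.02365397],
       [  0.        ,   0.        ,   1.        ]]), 'world_from_camera': array([[ 8.40607493e-01, -2.13160471e-01,  4.97937402e-01,
         1.05465252e+02],
       [-5.41594551e-01, -3.43301030e-01,  7.67345910e-01,
        -7.65417379e+02],
       [ 7.37460710e-03, -9.14716905e-01, -4.04027968e-01,
         4.12002143e+02],
       [ 0.00000000e+00,  0.00000000e+00,  0.00000000e+00,
         1.00000000e+00]])}
{'clock': 0.1, 'qpos': array([ 1.34764127e+00,  3.53580817e-01,  1.63403173e+00,  1.13255376e-06,
        1.15517428e+00, -2.39772873e-03]), 'qvel': array([ 7.76277768e-05, -1.38693669e-03, -2.68263908e-03, -1.18603752e-03,
       -1.46407308e-03,  1.83056140e-05]), 'joint_efforts': array([-5.86725091e-04, -6.06355977e+01, -3.42816031e+01,  2.34860050e-05,
        4.01241530e-03,  4.07894254e-05]), 'eef_pos': array([136.76964849, 609.46253229, 249.34752253]), 'tcp_rot': array([-3.14039849e+00, -3.89887031e-06,  2.92083487e+00]), 'contact_force': array([-0.33773324, -0.28182618,  0.11779653]), 'wrist_torque': array([-0.01649717,  0.0092002 , -0.02463582]), 'grasp_force': 0.0, 'opening': 1.001336919089251}
```

View pics/top0.png

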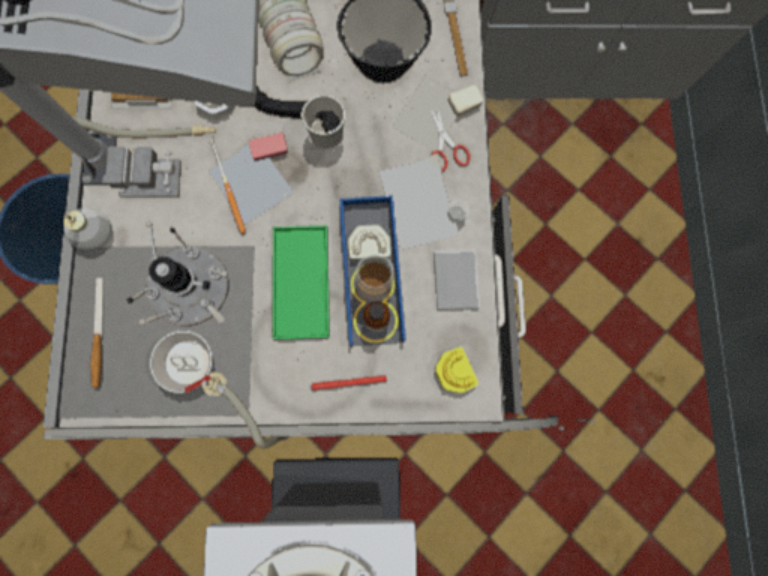

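View pics/scene0.png

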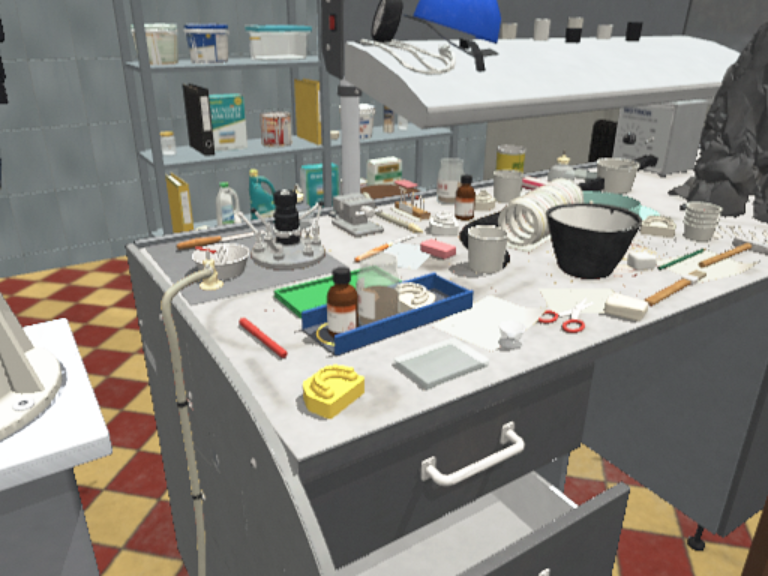

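The top view (1.5x) shows the green tray at (300,283), the rack at (372,270) with the bottle near (375,315), jar (374,278), model (369,240), the slab at (456,280) and the dish at (457,214). The white model sits elsewhere at the back and the yellow one at (457,370).

```bash
cat >> h.py <<'E'
def plane(name,px,z):
    c=camera_params(name);K=np.array(c["camera_matrix"]);T=np.array(c["world_from_camera"])
    px=np.atleast_2d(px).astype(float)
    r=np.c_[(px-K[:2,2])/[K[0,0],K[1,1]],np.ones(len(px))]@T[:3,:3].T
    return (T[:3,3]+r*((z-T[2,3])/r[:,2])[:,None])[:,:2]
E
python3 - <<'E'
from h import *
Z=np.load('top0.npz');im,d,P=Z['im'],Z['d'],Z['P']
h=cv2.cvtColor(im,cv2.COLOR_RGB2HSV);H,S,V=[h[...,i].astype(int) for i in range(3)]
v,u=np.indices(d.shape)
def rect(m,n):
    m=m&np.isfinite(P[...,0]);m=cv2.morphologyEx(m.astype(np.uint8),cv2.MORPH_OPEN,np.ones((2,2)))
    k,l,st,_=cv2.connectedComponentsWithStats(m);
    m=l==1+st[1:,4].argmax()
    p=P[m];r=cv2.minAreaRect(p[:,:2].astype(np.float32));print(n,m.sum(),r,np.percentile(p[:,2],[5,50,95]));return r
box=lambda a,b,c,e:(u>a)&(u<b)&(v>c)&(v<e)
rect((H>50)&(H<75)&(S>150)&box(170,230,140,240),'tray')
rect((H>100)&(H<125)&(S>120)&box(220,275,125,240),'rack')
# desk level, slab via height
print('desk',np.nanmedian(P[...,2][box(300,330,225,232)]))
rect((P[...,2]>5)&box(285,322,155,215),'slab')
rect((P[...,2]>10)&box(290,318,130,152),'dish')
rect((P[...,2]>10)&box(228,262,146,170)&(S<90),'model')
for nm,b in(('bottle',box(235,268,170,222)),('jar',box(228,270,165,205))):
    for lo,hi in((75,90),(90,110)):
        p=P[b&(P[...,2]>lo)&(P[...,2]<hi)]
        if len(p):print(nm,lo,len(p),p.min(0),p.max(0),np.median(p,0))
y=(H>20)&(H<33)&(S>130)&box(225,275,165,235);p=P[y];print('ring',y.sum(),np.nanmin(p,0),np.nanmax(p,0))
print(plane('top',[[251,211],[250,188]],4))
c=im[120:240,170:330];save(c,'crop0.png',4.8)
E
```

```text
tray 18 ((620.2574462890625, 39.64039611816406), (4.925747871398926, 18.14859390258789), 11.716148376464844) [0.76704598 3.07716701 5.22827744]
rack 88 ((656.3261108398438, -62.884254455566406), (28.447629928588867, 61.613521575927734), 43.20930480957031) [ 1.68571654 16.68323668 30.58172145]
desk -0.769863909808123
slab 1092 ((532.8416748046875, -242.03358459472656), (100.3126220703125, 73.079833984375), 1.2217442989349365) [nan nan nan]
dish 153 ((651.4227294921875, -248.63291931152344), (23.69702911376953, 44.55815124511719), 43.32698059082031) [nan nan nan]
model 462 ((588.8162231445312, -94.48628234863281), (50.525089263916016, 68.76499938964844), 50.99448013305664) [nan nan nan]
bottle 75 139 [ 453.64788528 -129.74993894   75.1286483 ] [549.25876889 -69.7911196   89.95341398] [503.98498889 -99.28656201  80.57504533]
bottle 90 207 [ 455.149273   -126.14833737   90.04264788] [549.95497031 -74.68599598 105.49421432] [ 501.53795324 -101.97233861   98.13381023]
jar 75 126 [ 494.9086292  -129.74993894   75.1286483 ] [549.25876889 -69.7911196   89.40694644] [505.75549434 -99.22510573  80.44173152]
jar 90 151 [ 472.21271452 -126.14833737   90.04264788] [552.40078373 -74.68599598 105.49421432] [ 528.85423485 -100.98683505   99.83926119]
ring 124 [ 4.29405157e+02 -1.39671070e+02  4.01464202e-01] [545.10411313 -65.74129433  45.37273512]
[[ 471.24950026 -105.06223665]
 [ 529.34824961 -103.28900758]]
```

View pics/crop0.png

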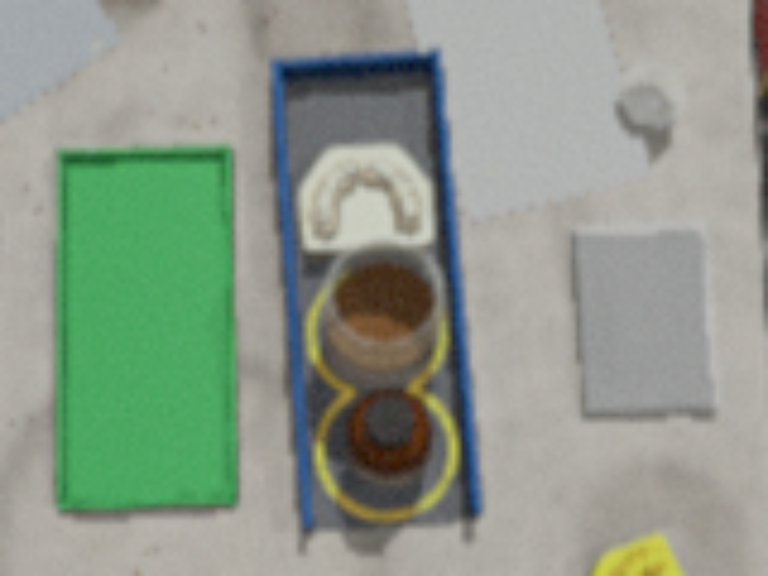

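```bash
python3 - <<'E'
from h import *
f=lambda c:(np.array(c)+.5)/4.8-.5+[170,120]
def R(n,c,z):
    q=plane('top',f(c),z); FL,FR,NR,NL=q
    ax=(FL+FR-NL-NR)/2
    print(n,'c',q.mean(0).round(1),'len',np.linalg.norm(ax).round(1),'wid',np.linalg.norm((FL+NL-FR-NR)/2).round(1),'yaw',np.arctan2(ax[1],ax[0]).round(3), 'edges',[np.arctan2(*(a-b)[::-1]).round(3) for a,b in((FL,NL),(FR,NR))]);return q.mean(0),ax/np.linalg.norm(ax)
c,a=R('rack',[(273,63),(440,53),(478,512),(308,525)],31)
for x in(-84,-22,48):print(x,c+a*x)
R('tray',[(60,150),(233,150),(236,505),(60,508)],12)
R('slab',[(574,232),(702,229),(714,410),(584,412)],10)
print('cap',plane('top',f([[388,418]]),95),'jar top',plane('top',f([[384,297]]),99))
print('ring',plane('top',f([[316,450],[460,450],[386,520]]),4))
print('model top',plane('top',f([[303,250],[434,245],[368,145]]),21))
E
```

```text
rack c [547.6 -97.2] len 240.8 wid 85.7 yaw 0.066 edges [np.float64(0.072), np.float64(0.06)]
-84 [ 463.77928335 -102.75846105]
-22 [525.64307574 -98.65100545]
48 [595.48929295 -94.01355557]
tray c [530.6  19.7] len 187.8 wid 89.5 yaw 0.019 edges [np.float64(0.025), np.float64(0.014)]
slab c [ 531.5 -237.1] len 96.1 wid 67.3 yaw 0.018 edges [np.float64(0.02), np.float64(0.016)]
cap [[ 467.40200537 -101.89368559]] jar top [[ 523.82332571 -100.64354726]]
ring [[ 465.76050339  -66.64612247]
 [ 465.04292328 -140.62638471]
 [ 429.44637629 -102.14264997]]
model top [[ 567.27658553  -60.7375641 ]
 [ 569.46724328 -128.3016439 ]
 [ 623.6126406   -94.77091396]]
```

```bash
cat >> h.py <<'E'
from scipy.spatial.transform import Rotation as Ro
def go(*targets):
    "targets (x,y,z,yaw): prints rows (rotvec, shift m) from the current pose"
    s=sensors.sense();R=Ro.from_euler('xyz',s['tcp_rot']);p=np.array(s['eef_pos'])
    print('t',s['clock'],p.round(1),np.round(s['tcp_rot'],3),'F',np.round(s['contact_force'],1),'open',round(s['opening'],3),'grip',s['grasp_force'])
    for x,y,z,yaw in targets:
        D=R.inv()*Ro.from_euler('xyz',[np.pi,0,yaw]);sh=R.inv().apply(np.array([x,y,z])-p)
        print((x,y,z,yaw),'dist',np.linalg.norm(sh).round(),D.as_rotvec().round(3),(sh/1000).round(4))
E
python3 -c "
from h import *
Y=-np.pi+.066
go((420,-102,260,Y),(466,-102,260,Y))"
```

```text
t 0.1 [136.8 609.5 249.3] [-3.14  -0.     2.921] F [-0.3 -0.3  0.1] open 1.001 grip 0.0
(420, -102, 260, -3.0755926535897933) dist 766.0 [-0.001 -0.    -0.287] [-0.4321 -0.6322 -0.0099]
(466, -102, 260, -3.0755926535897933) dist 784.0 [-0.001 -0.    -0.287] [-0.477  -0.6221 -0.0099]
```

>>> move_arm --pt "0 0 -0.05 -0.03 -0.05 -0.01 0.085" --pt "0 0 -0.15 -0.12 -0.2 -0.01 0.085" --pt "0 0 -0.287 -0.432 -0.632 -0.01 0.085" --pt "0 0 -0.287 -0.432 -0.632 -0.01 0.085" --pt "0 0 -0.287 -0.432 -0.632 -0.01 0.085" --pt "0 0 -0.287 -0.432 -0.632 -0.01 0.085" --pt "0 0 -0.287 -0.432 -0.632 -0.01 0.085" --pt "0 0 -0.287 -0.432 -0.632 -0.01 0.085"

```text
clock: 1.1
eef_pos: [317.6, 146.5, 260.1]
tcp_rot: [3.141, 0.001, -3.075]
contact_force: [1.2, 0.9, 1.2]
opening: 0.994
grasp_force: 0.0
```

```bash
python3 -c "
from h import *
Y=-np.pi+.066
go((420,-102,260,Y),(466,-102,260,Y))"
```

```text
t 1.1 [317.6 146.5 260.1] [ 3.141e+00  1.000e-03 -3.075e+00] F [1.2 0.9 1.2] open 0.994 grip 0.0
(420, -102, 260, -3.0755926535897933) dist 269.0 [0.    0.001 0.001] [-8.550e-02 -2.548e-01  1.000e-04]
(466, -102, 260, -3.0755926535897933) dist 289.0 [0.    0.001 0.001] [-1.314e-01 -2.578e-01  2.000e-04]
```

>>> move_arm --pt "0 0 0 -0.086 -0.255 0 0.085" --pt "0 0 0 -0.086 -0.255 0 0.085" --pt "0 0 0 -0.086 -0.255 0 0.085" --pt "0 0 0 -0.086 -0.255 0 0.085" --pt "0 0 0 -0.086 -0.255 0 0.085" --pt "0 0 0 -0.086 -0.255 0 0.085"

```text
clock: 1.85
eef_pos: [419.9, -101.0, 259.6]
tcp_rot: [3.141, -0.001, -3.078]
contact_force: [-0.9, 0.2, 0.3]
opening: 0.991
grasp_force: 0.0
```

```bash
python3 - <<'E'
from h import *
im,d,P=cloud('wrist');save(im,'w1.png');np.savez('w1.npz',im=im,d=d,P=P)
Y=-np.pi+.066
go((466,-102,150,Y))
print(camera_params('wrist'))
E
```

```text
t 1.9 [ 419.4 -100.   259.6] [ 3.141e+00 -1.000e-03 -3.077e+00] F [ 0.2  0.3 -0.5] open 0.995 grip 0.0
(466, -102, 150, -3.0755926535897933) dist 119.0 [ 0.001 -0.001 -0.001] [-0.0465 -0.0051  0.1095]
{'camera_matrix': array([[277.06070034,   0.        , 256.26195691],
       [  0.        , 277.06070034, 188.59857327],
       [  0.        ,   0.        ,   1.        ]]), 'world_from_camera': array([[-6.38856113e-02,  9.57703818e-01,  2.80574458e-01,
         3.48480444e+02],
       [ 9.97957216e-01,  6.12651533e-02,  1.81101145e-02,
        -1.03678869e+02],
       [ 1.54688575e-04,  2.81158281e-01, -9.59661397e-01,
         3.83688890e+02],
       [ 0.00000000e+00,  0.00000000e+00,  0.00000000e+00,
         1.00000000e+00]])}
```

View pics/w1.png

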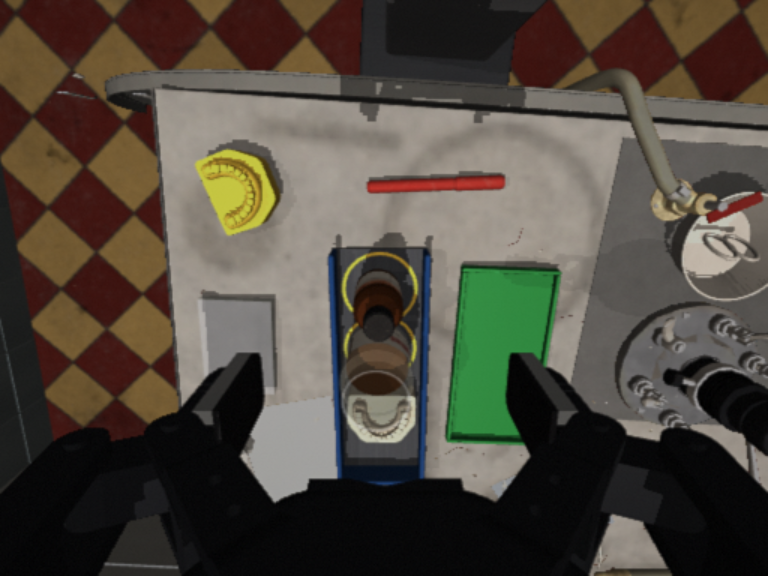

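Wrist view (1.5x): bottle cap at (379,322), its ring about (380,288); jar rim centred (378,401); model front at (379,420); tray corners (461,268),(559,270),(447,440).

```bash
python3 - <<'E'
from h import *
g=lambda c,z:plane('wrist',(np.array(c)+.5)/1.5-.5,z).round(1).tolist()
print('cap',g([[379,322],[364,322],[394,322]],95))
print('jar',g([[378,401],[342,401],[414,401]],99))
print('ring',g([[342,287],[418,287],[380,254]],4))
print('traynear',g([[461,268],[559,270],[447,440]],12))
print('slab',g([[202,297],[274,297]],10))
print('model',g([[345,425],[417,425]],21))
print('walls z31',g([[331,252],[430,250],[341,475],[421,475]],31))
Z=np.load('w1.npz');im,d,P=Z['im'],Z['d'],Z['P']
m=np.isfinite(P[...,0])
for n,a in (('cap',(88,100)),):
    q=P[m&(P[...,2]>a[0])&(P[...,2]<a[1])&(P[...,0]>430)&(P[...,0]<570)&(abs(P[...,1]+100)<45)&(im.max(-1)<60)]
    print(n,len(q),q.min(0),q.max(0))
E
```

```text
cap [[463.2, -100.5], [463.9, -111.6], [462.5, -89.4]]
jar [[527.5, -97.4], [529.2, -125.3], [525.7, -69.4]]
ring [[465.9, -136.9], [461.3, -64.5], [431.5, -102.6]]
traynear [[438.1, -27.3], [434.2, 63.2], [623.9, -20.5]]
slab [[482.4, -268.2], [478.0, -200.2]]
model [[606.1, -127.3], [601.5, -54.7]]
walls z31 [[426.5, -145.1], [419.3, -59.8], [658.5, -128.5], [653.2, -46.9]]
cap 443 [ 454.11434092 -123.01015013   88.08143061] [513.19996585 -78.1795672   99.98600985]
```

>>> move_arm --pt "0 0 0 -0.045 -0.004 0.03 0.085" --pt "0 0 0 -0.045 -0.004 0.08 0.085" --pt "0 0 0 -0.045 -0.004 0.13 0.085" --pt "0 0 0 -0.045 -0.004 0.16 0.085" --pt "0 0 0 -0.045 -0.004 0.18 0.085" --pt "0 0 0 -0.045 -0.004 0.195 0.085" --pt "0 0 0 -0.045 -0.004 0.2 0.085" --pt "0 0 0 -0.045 -0.004 0.2 0.085"

```text
clock: 2.9
eef_pos: [465.3, -101.1, 60.3]
tcp_rot: [-3.142, 0.0, -3.075]
contact_force: [0.2, -1.0, 0.2]
opening: 0.994
grasp_force: 0.0
```

```bash
python3 - <<'E'
from h import *
im,d,P=cloud('wrist');save(im,'w2.png')
go((465,-101,60,-np.pi+.066))
g=lambda c,z:plane('wrist',(np.array(c)+.5)/1.5-.5,z).round(1).tolist()
E
```

```text
t 2.95 [ 465.5 -101.3   60.5] [-3.141e+00  1.000e-03 -3.075e+00] F [ 0.5  0.  -0. ] open 0.989 grip 0.0
(465, -101, 60, -3.0755926535897933) dist 1.0 [-0.     0.001  0.   ] [0.0005 0.0003 0.0005]
```

View pics/w2.png

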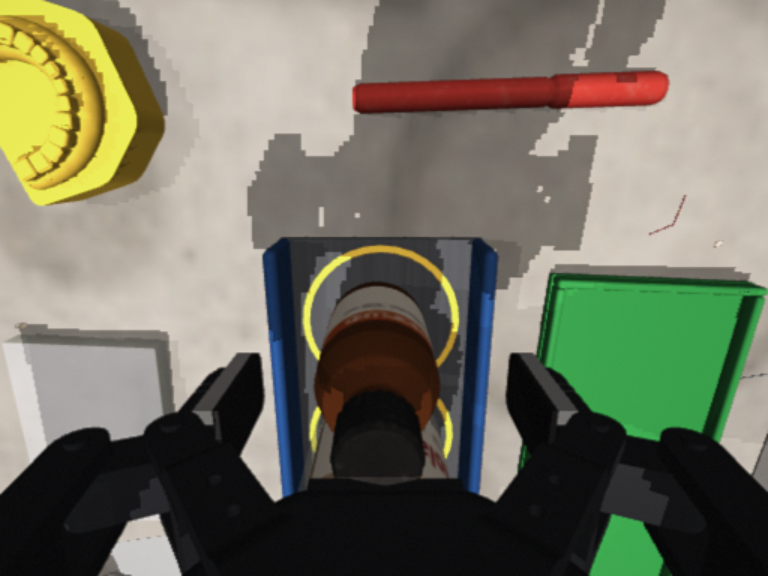

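The bottle (centre col 378) is midway between the pads to within 2 mm, on its ring (cols 303–459, mid 381). Close on it.

>>> move_arm --pt "0 0 0 0 -0.002 0 0.06" --pt "0 0 0 0 -0.002 0 0.045" --pt "0 0 0 0 -0.002 0 0.035" --pt "0 0 0 0 -0.002 0 0.035" --pt "0 0 0 0 -0.002 0 0.035" --pt "0 0 0 0 -0.002 0 0.035" --grip_force 35

```text
clock: 3.7
eef_pos: [465.7, -103.8, 60.7]
tcp_rot: [-3.141, 0.001, -3.075]
contact_force: [-1.5, -1.1, 7.6]
opening: 0.466
grasp_force: 34.6
```

```bash
python3 - <<'E'
from h import *
g=lambda c,z:plane('wrist',(np.array(c)+.5)/1.5-.5,z).round(1).tolist()
print('ring',g([[303,313],[459,313],[381,246]],4)); print('wall near ends',g([[277,239],[487,239]],31))
print('tray',g([[550,275],[765,287]],12),'slab',g([[4,335],[167,331]],10))
Y=-np.pi+.066;Yt=-np.pi+.019
go((465,-103,180,Y),(495,20,180,Yt),(490,20,61,Yt))
E
```

```text
ring [[464.6, -140.9], [459.9, -68.8], [430.8, -106.8]]
wall near ends [[425.2, -145.9], [420.1, -67.6]]
tray [[437.1, -33.5], [436.3, 60.5]] slab [[481.8, -275.6], [475.0, -201.3]]
t 3.7 [ 465.7 -103.8   60.7] [-3.141e+00  1.000e-03 -3.075e+00] F [-1.5 -1.1  7.6] open 0.466 grip 34.64070446847472
(465, -103, 180, -3.0755926535897933) dist 119.0 [-0.001  0.001  0.   ] [ 0.0005  0.0008 -0.1194]
(495, 20, 180, -3.122592653589793) dist 174.0 [-0.     0.001  0.047] [-0.0375  0.1215 -0.1194]
(490, 20, 61, -3.122592653589793) dist 126.0 [-0.     0.001  0.047] [-0.0324  0.1219 -0.0004]
```

>>> move_arm --pt "0 0 0 0 0 -0.02 0.035" --pt "0 0 0 0 0 -0.06 0.035" --pt "0 0 0.01 -0.005 0.03 -0.08 0.035" --pt "0 0 0.03 -0.015 0.08 -0.08 0.035" --pt "0 0 0.047 -0.029 0.12 -0.07 0.035" --pt "0 0 0.047 -0.029 0.12 -0.04 0.035" --pt "0 0 0.047 -0.029 0.12 -0.02 0.035" --pt "0 0 0.047 -0.029 0.12 -0.015 0.035"

```text
clock: 4.7
eef_pos: [485.4, 18.2, 74.0]
tcp_rot: [-3.142, -0.002, -3.122]
contact_force: [0.5, -0.4, 0.3]
opening: 0.463
grasp_force: 36.0
```

```bash
python3 - <<'E'
from h import *
im,d,P=cloud('wrist');save(im,'w3.png')
go((487,18,62,-np.pi+.019))
E
```

```text
t 4.75 [485.7  18.1  74.1] [-3.142e+00 -2.000e-03 -3.122e+00] F [ 0.2  0.2 -0.8] open 0.463 grip 36.03169903974049
(487, 18, 62, -3.122592653589793) dist 12.0 [-0.    -0.002  0.   ] [-0.0014 -0.0001  0.0121]
```

View pics/w3.png

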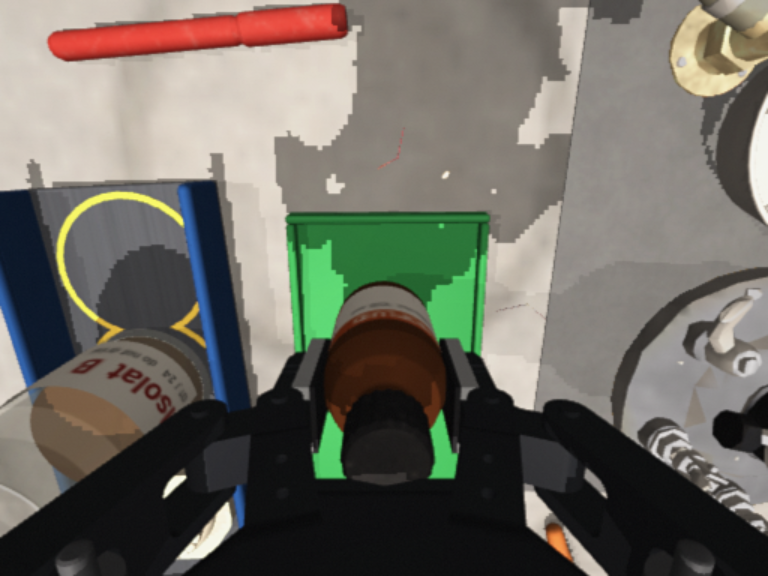

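The bottle hangs centred between the pads (col 385) above the tray; tray near wall at row 215.

>>> move_arm --pt "0 0 0 -0.001 0 0.008 0.035" --pt "0 0 0 -0.001 0 0.0125 0.035" --pt "0 0 0 -0.001 0 0.0125 0.035" --pt "0 0 0 -0.001 0 0.0125 0.05" --pt "0 0 0 -0.001 0 0.0125 0.085" --pt "0 0 0 -0.001 0 0.0125 0.085" --pt "0 0 0 -0.001 0 0.0125 0.085" --pt "0 0 0 -0.001 0 -0.01 0.085"

```text
clock: 5.75
eef_pos: [486.2, 18.2, 84.1]
tcp_rot: [-3.142, -0.003, -3.122]
contact_force: [0.5, 0.2, 1.2]
opening: 0.992
grasp_force: 0.0
```

```bash
python3 - <<'E'
from h import *
Y=-np.pi+.066
go((487,18,150,Y),(525.5,-98.5,150,Y),(525.5,-98.5,66,Y))
E
```

```text
t 5.75 [486.2  18.2  84.1] [-3.142e+00 -3.000e-03 -3.122e+00] F [0.5 0.2 1.2] open 0.992 grip 0.0
(487, 18, 150, -3.0755926535897933) dist 66.0 [ 0.    -0.003 -0.047] [-0.0006 -0.0002 -0.0659]
(525.5, -98.5, 150, -3.0755926535897933) dist 140.0 [ 0.    -0.003 -0.047] [-0.0369 -0.1174 -0.066 ]
(525.5, -98.5, 66, -3.0755926535897933) dist 124.0 [ 0.    -0.003 -0.047] [-0.0372 -0.1174  0.018 ]
```

>>> move_arm --pt "0 0 0 0 0 -0.03 0.085" --pt "0 0 0 0 0 -0.066 0.085" --pt "0 0 -0.02 -0.012 -0.04 -0.075 0.085" --pt "0 -0.003 -0.047 -0.028 -0.09 -0.07 0.085" --pt "0 -0.003 -0.047 -0.037 -0.117 -0.06 0.085" --pt "0 -0.003 -0.047 -0.037 -0.117 -0.03 0.085" --pt "0 -0.003 -0.047 -0.037 -0.117 0.0 0.085" --pt "0 -0.003 -0.047 -0.037 -0.117 0.018 0.085"

```text
clock: 6.75
eef_pos: [525.9, -98.1, 65.7]
tcp_rot: [3.141, 0.002, -3.076]
contact_force: [-0.3, 0.6, 0.4]
opening: 0.996
grasp_force: 0.0
```

```bash
python3 - <<'E'
from h import *
im,d,P=cloud('wrist');save(im,'w4.png')
go((525.5,-98.5,66,-np.pi+.066))
E
```

```text
t 6.8 [525.1 -97.8  64.1] [ 3.141 -0.    -3.075] F [-1.1 -1.  -1.5] open 0.996 grip 0.0
(525.5, -98.5, 66, -3.0755926535897933) dist 2.0 [ 0.001 -0.     0.   ] [-0.0004 -0.0007 -0.0019]
```

View pics/w4.png

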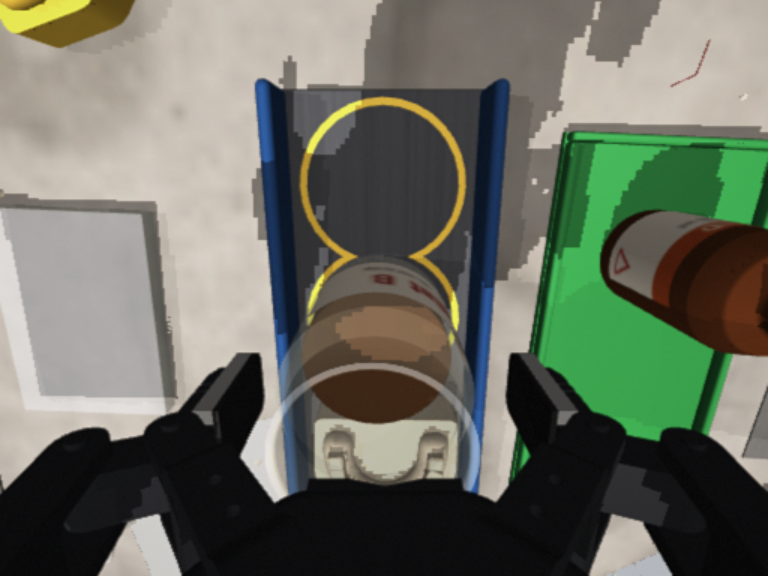

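```bash
python3 - <<'E'
from h import *
g=lambda c,z:plane('wrist',(np.array(c)+.5)/1.5-.5,z).round(1).tolist()
print('rim',g([[267,450],[478,450],[375,365]],103))
print('ring',g([[301,180],[467,180],[383,98],[383,258]],4))
print('ring2',g([[308,310],[460,310]],4))
print('rackwalls top inner',g([[272,90],[492,90]],31))
print('slab',g([[0,205],[155,210],[172,398],[25,398]],10))
print('tray',g([[565,132]],12))
E
```

```text
rim [[522.9, -125.6], [519.6, -74.6], [498.4, -100.8]]
ring [[464.2, -136.9], [459.5, -65.6], [429.4, -103.8], [496.2, -99.5]]
ring2 [[523.5, -133.1], [518.9, -61.7]]
rackwalls top inner [[433.0, -142.0], [428.0, -65.9]]
slab [[482.4, -262.9], [480.3, -197.6], [571.1, -197.5], [575.7, -268.8]]
tray [[438.2, -30.4]]
```

The bottle stands upright in the tray; the jar (rim cols 267–478) sits about 2 mm left of the pads' middle, with its ring just visible around it.

>>> move_arm --pt "0 0 0 0 -0.002 -0.002 0.075" --pt "0 0 0 0 -0.002 -0.002 0.065" --pt "0 0 0 0 -0.002 -0.002 0.055" --pt "0 0 0 0 -0.002 -0.002 0.055" --pt "0 0 0 0 -0.002 -0.002 0.055" --pt "0 0 0 0 -0.002 -0.002 0.055" --grip_force 45

```text
clock: 7.55
eef_pos: [527.8, -100.3, 70.6]
tcp_rot: [-3.141, 0.006, -3.075]
contact_force: [-0.9, -0.6, 4.8]
opening: 0.705
grasp_force: 47.9
```

```bash
python3 - <<'E'
from h import *
Y=-np.pi+.066;Yt=-np.pi+.019
go((525,-100,140,Y),(572,20,140,Yt),(572,20,66,Yt))
E
```

```text
t 7.55 [ 527.8 -100.3   70.6] [-3.141  0.006 -3.075] F [-0.9 -0.6  4.8] open 0.705 grip 47.86306855879957
(525, -100, 140, -3.0755926535897933) dist 70.0 [-0.001  0.006  0.   ] [ 0.0024  0.0004 -0.0695]
(572, 20, 140, -3.122592653589793) dist 146.0 [-0.001  0.006  0.047] [-0.0525  0.1171 -0.0693]
(572, 20, 66, -3.122592653589793) dist 128.0 [-0.001  0.006  0.047] [-0.0521  0.1171  0.0047]
```

>>> move_arm --pt "0 0 0 0 0 0 0.055" --pt "0 0 0 0 0 0 0.055"

```text
clock: 7.8
eef_pos: [527.8, -100.3, 70.6]
tcp_rot: [-3.141, 0.006, -3.075]
contact_force: [-1.2, -1.6, 5.4]
opening: 0.707
grasp_force: 47.9
```

>>> move_arm --pt "0 0 0 0 0 -0.02 0.055" --pt "0 0 0 0 0 -0.06 0.055" --pt "0 0 0.01 -0.01 0.02 -0.08 0.055" --pt "0 0 0.03 -0.03 0.07 -0.08 0.055" --pt "0 0.006 0.047 -0.052 0.117 -0.075 0.055" --pt "0 0.006 0.047 -0.052 0.117 -0.05 0.055" --pt "0 0.006 0.047 -0.052 0.117 -0.025 0.055" --pt "0 0.006 0.047 -0.052 0.117 -0.015 0.055"

```text
clock: 8.8
eef_pos: [570.2, 20.3, 83.5]
tcp_rot: [-3.142, -0.004, -3.122]
contact_force: [0.2, -0.6, -1.5]
opening: 0.707
grasp_force: 50.3
```

```bash
python3 - <<'E'
from h import *
im,d,P=cloud('wrist');save(im,'w5.png')
go((572,20,71,-np.pi+.019))
E
```

```text
t 8.85 [570.   20.2  82.9] [-3.142 -0.005 -3.122] F [-1.3 -0.2 -3. ] open 0.703 grip 50.29825132347469
(572, 20, 71, -3.122592653589793) dist 12.0 [-0.    -0.005  0.   ] [-0.0021 -0.0002  0.0118]
```

View pics/w5.png

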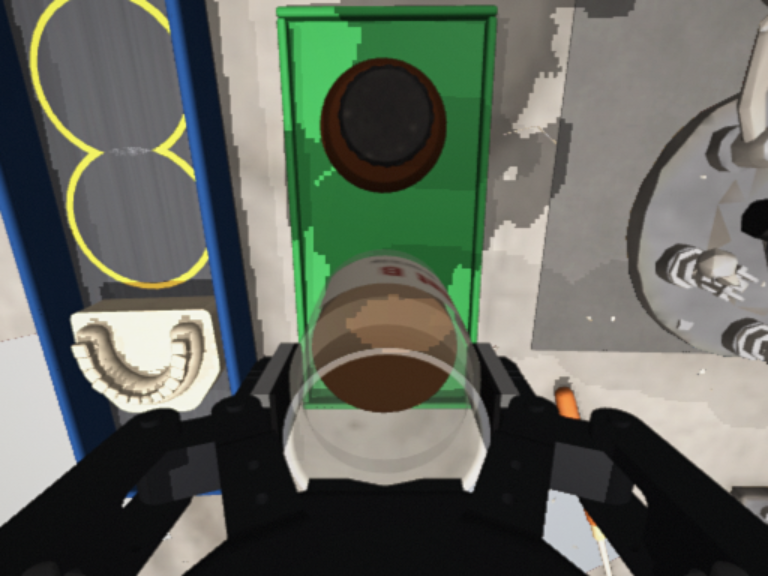

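The tray holds the upright bottle (383,115) and the jar hangs centred at col 387 over the far half; the model shows at (145,355) undisturbed.

>>> move_arm --pt "0 0 0 0 0 0.006 0.055" --pt "0 0.0 0 0 0 0.0105 0.055" --pt "0 0 0 0 0 0.0115 0.055" --pt "0 0 0 0 0 0.0115 0.055"

```text
clock: 9.35
eef_pos: [570.9, 20.0, 72.9]
tcp_rot: [-3.142, -0.003, -3.123]
contact_force: [-0.5, -1.0, -2.1]
opening: 0.701
grasp_force: 50.3
```

```bash
python3 - <<'E'
from h import *
g=lambda c,z:plane('wrist',(np.array(c)-np.array([0,0])+.5)/1.5-.5,z+0).round(1).tolist()
# image w5 was taken 11.5 mm higher: use z offset
print('model block top',g([[72,316],[212,311],[218,372]],25-11.5))
print('ring2',g([[68,205],[160,284]],4-11.5))
go((570,20,71,-np.pi+.019))
E
```

```text
model block top [[572.3, -126.4], [568.6, -60.2], [600.4, -60.3]]
ring2 [[522.8, -134.0], [562.2, -94.6]]
t 9.35 [570.9  20.   72.9] [-3.142e+00 -3.000e-03 -3.123e+00] F [-0.5 -1.  -2.1] open 0.701 grip 50.33388838899555
(570, 20, 71, -3.122592653589793) dist 2.0 [-0.    -0.003  0.   ] [ 0.0009 -0.      0.0019]
```

>>> move_arm --pt "0 0 0 0 0 0.002 0.055" --pt "0 0 0 0 0 0.002 0.055" --pt "0 0 0 0 0 0.003 0.055" --pt "0 0 0 0 0 0.003 0.055"

```text
clock: 9.85
eef_pos: [571.1, 20.1, 70.6]
tcp_rot: [-3.141, -0.002, -3.122]
contact_force: [-2.2, 0.1, 9.1]
opening: 0.704
grasp_force: 51.5
```

>>> move_arm --pt "0 0 0 0 0 -0.001 0.065" --pt "0 0 0 0 0 -0.001 0.085" --pt "0 0 0 0 0 -0.001 0.085" --pt "0 0 0 0 0 -0.001 0.085" --pt "0 0 0 0 0 -0.03 0.085" --pt "0 0 0 0 0 -0.08 0.085" --pt "0 0 0 0 0 -0.09 0.085" --pt "0 0 0 0 0 -0.09 0.085"

```text
clock: 10.85
eef_pos: [571.3, 20.1, 160.1]
tcp_rot: [-3.142, -0.002, -3.122]
contact_force: [-0.7, -0.3, -0.7]
opening: 0.998
grasp_force: 0.0
```

```bash
python3 - <<'E'
from h import *
go((596.5,-93.5,150,np.pi/2+.066))
print(sensors.sense()['qpos'].round(2))
E
```

```text
t 10.85 [571.3  20.1 160.1] [-3.142e+00 -2.000e-03 -3.122e+00] F [-0.7 -0.3 -0.7] open 0.998 grip 0.0
(596.5, -93.5, 150, 1.6367963267948966) dist 117.0 [-1.000e-03 -1.000e-03  1.524e+00] [-0.023  -0.1141  0.0101]
[ 0.03  0.37  1.83 -0.    0.94 -1.56]
```

>>> move_arm --pt "0 0 0.18 -0.003 -0.015 0 0.085" --pt "0 0 0.36 -0.006 -0.03 0 0.085" --pt "0 0 0.54 -0.009 -0.045 0 0.085" --pt "0 0 0.72 -0.012 -0.06 0 0.085" --pt "0 0 0.9 -0.015 -0.08 0 0.085" --pt "0 0 1.08 -0.018 -0.095 0 0.085" --pt "0 0 1.26 -0.021 -0.105 0 0.085" --pt "0 0 1.44 -0.023 -0.114 0 0.085"

```text
clock: 11.85
eef_pos: [595.2, -93.7, 157.5]
tcp_rot: [-3.136, -0.001, 1.715]
contact_force: [-0.3, -0.1, 0.0]
opening: 0.999
grasp_force: 0.0
```

>>> move_arm --pt "0 0 0.084 0 0 0.0 0.085" --pt "0 0 0.084 0 0 0 0.085" --pt "0 0 0.084 0 0 0 0.085"

```text
clock: 12.22
eef_pos: [595.7, -93.2, 158.6]
tcp_rot: [-3.137, -0.0, 1.639]
contact_force: [0.6, -0.1, -0.1]
opening: 0.993
grasp_force: 0.0
```

```bash
python3 - <<'E'
from h import *
im,d,P=cloud('wrist');save(im,'w6.png');np.savez('w6.npz',im=im,d=d,P=P)
go((596.5,-93.5,25,np.pi/2+.066))
E
```

```text
t 12.275 [595.8 -93.2 158.8] [-3.137 -0.     1.639] F [0.2 0.2 0.4] open 0.995 grip 0.0
(596.5, -93.5, 25, 1.6367963267948966) dist 134.0 [-0.004 -0.     0.002] [-0.0004  0.0012  0.1338]
```

View pics/w6.png

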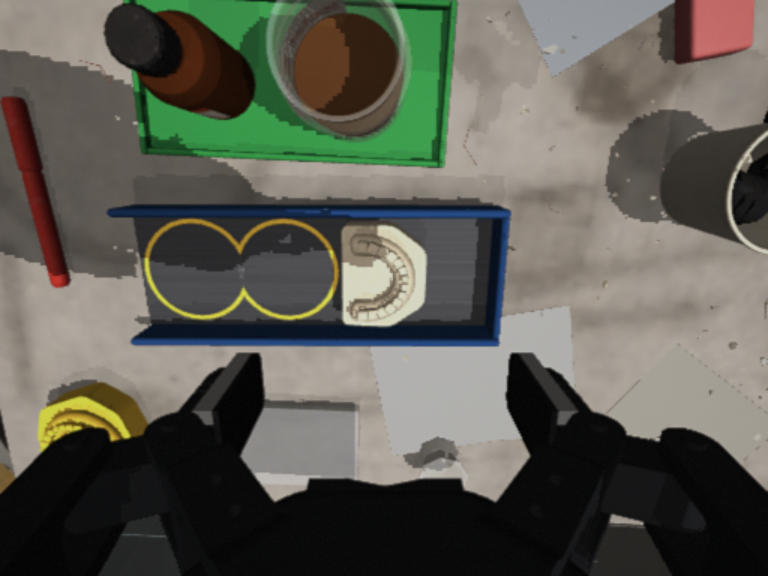

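Bottle (180,60) and jar (340,60) stand in the tray. The model spans cols 342–426, rows 222–327; rings at (195,268) and (288,268); slab at (303,440).

```bash
python3 - <<'E'
from h import *
g=lambda c,z:plane('wrist',(np.array(c)+.5)/1.5-.5,z).round(1).tolist()
print('model L/R/T/B',g([[342,276],[426,276],[384,222],[384,327]],25), 'corners',g([[343,228],[343,326]],25))
print('rings',g([[146,268],[241,245],[338,268],[195,219],[195,318],[289,219],[289,319]],4))
print('farwall in',g([[497,280]],31),'slab',g([[255,402],[357,404],[355,480]],10))
Z=np.load('w6.npz');im,P=Z['im'],Z['P']
m=(P[...,2]>19)&(abs(P[...,0]-596)<45)&(abs(P[...,1]+94)<39)&(im.min(-1)>110)
print(cv2.minAreaRect(P[m][:,:2].astype(np.float32)))
E
```

```text
model L/R/T/B [[568.3, -93.5], [622.2, -89.8], [593.0, -57.0], [597.6, -126.9]] corners [[567.7, -62.4], [570.2, -128.1]]
rings [[430.3, -102.9], [496.7, -82.2], [563.4, -93.9], [466.4, -66.5], [462.0, -138.0], [529.4, -62.3], [529.5, -134.1]]
farwall in [[666.4, -87.8]] slab [[505.5, -200.1], [581.8, -196.5], [583.6, -265.6]]
((594.947998046875, -92.48858642578125), (53.79507064819336, 67.53982543945312), 3.0394201278686523)
```

>>> move_arm --pt "-0.004 0 0.012 0.001 -0.001 0.03 0.085" --pt "-0.004 0 0.012 0.001 -0.001 0.07 0.085" --pt "-0.004 0 0.012 0.001 -0.001 0.1 0.085" --pt "-0.004 0 0.012 0.001 -0.001 0.12 0.085" --pt "-0.004 0 0.012 0.001 -0.001 0.13 0.085" --pt "-0.004 0 0.012 0.001 -0.001 0.132 0.085" --pt "-0.004 0 0.012 0.001 -0.001 0.132 0.085"

```text
clock: 13.15
eef_pos: [595.3, -92.6, 28.3]
tcp_rot: [3.139, 0.0, 1.625]
contact_force: [0.2, -0.6, -0.1]
opening: 0.993
grasp_force: 0.0
```

```bash
python3 - <<'E'
from h import *
go((595,-92.5,25.5,np.pi/2+.055))
E
```

```text
t 13.15 [595.3 -92.6  28.3] [3.139 0.    1.625] F [ 0.2 -0.6 -0.1] open 0.993 grip 0.0
(595, -92.5, 25.5, 1.6257963267948965) dist 3.0 [ 0.002  0.    -0.001] [ 0.0001 -0.0003  0.0028]
```

>>> move_arm --pt "0.002 0 0 0 0 0.002 0.085" --pt "0.002 0 0 0 0 0.002 0.07" --pt "0.002 0 0 0 0 0.002 0.06" --pt "0.002 0 0 0 0 0.002 0.045" --pt "0.002 0 0 0 0 0.002 0.045" --pt "0.002 0 0 0 0 0.002 0.045" --pt "0.002 0 0 0 0 0.002 0.045" --grip_force 45

```text
clock: 14.02
eef_pos: [594.9, -92.5, 26.1]
tcp_rot: [-3.141, 0.0, 1.625]
contact_force: [-1.3, -0.1, 5.2]
opening: 0.617
grasp_force: 47.6
```

```bash
python3 - <<'E'
from h import *
Y=np.pi/2+.055
go((595,-92.5,110,Y),(531.5,-236,110,np.pi/2+.01),(531.5,-236,40,np.pi/2+.01))
E
```

```text
t 14.025 [594.9 -92.5  26.1] [-3.141  0.     1.625] F [-1.3 -0.1  5.2] open 0.617 grip 47.60658212006092
(595, -92.5, 110, 1.6257963267948965) dist 84.0 [-0.001  0.    -0.001] [ 0.      0.     -0.0839]
(531.5, -236, 110, 1.5807963267948966) dist 178.0 [-0.001  0.     0.044] [-0.1399 -0.0711 -0.0839]
(531.5, -236, 40, 1.5807963267948966) dist 157.0 [-0.001  0.     0.044] [-0.1399 -0.0711 -0.0139]
```

>>> move_arm --pt "0 0 0 0 0 -0.02 0.045" --pt "0 0 0 0 0 -0.06 0.045" --pt "0 0 0.01 -0.02 -0.01 -0.084 0.045" --pt "0 0 0.02 -0.07 -0.035 -0.084 0.045" --pt "0 0 0.036 -0.12 -0.06 -0.084 0.045" --pt "0 0 0.036 -0.14 -0.071 -0.084 0.045" --pt "0 0 0.036 -0.14 -0.071 -0.06 0.045" --pt "0 0 0.036 -0.14 -0.071 -0.04 0.045"

```text
clock: 15.02
eef_pos: [531.5, -236.8, 66.4]
tcp_rot: [3.141, 0.001, 1.588]
contact_force: [-0.7, -0.3, -0.6]
opening: 0.614
grasp_force: 47.8
```

```bash
python3 - <<'E'
from h import *
im,d,P=cloud('wrist');save(im,'w7.png');np.savez('w7.npz',im=im,d=d,P=P,T=camera_params('wrist')['world_from_camera'])
go((531.5,-236,32,np.pi/2+.018))
im,d,P=cloud('scene')
E
```

```text
t 15.075 [ 530.2 -236.    63.9] [-3.139e+00 -1.000e-03  1.588e+00] F [-1.5 -0.  -2.7] open 0.612 grip 47.738826144486666
(531.5, -236, 32, 1.5887963267948966) dist 32.0 [-0.003 -0.001 -0.001] [-0.0001  0.0014  0.0319]
```

View pics/w7.png

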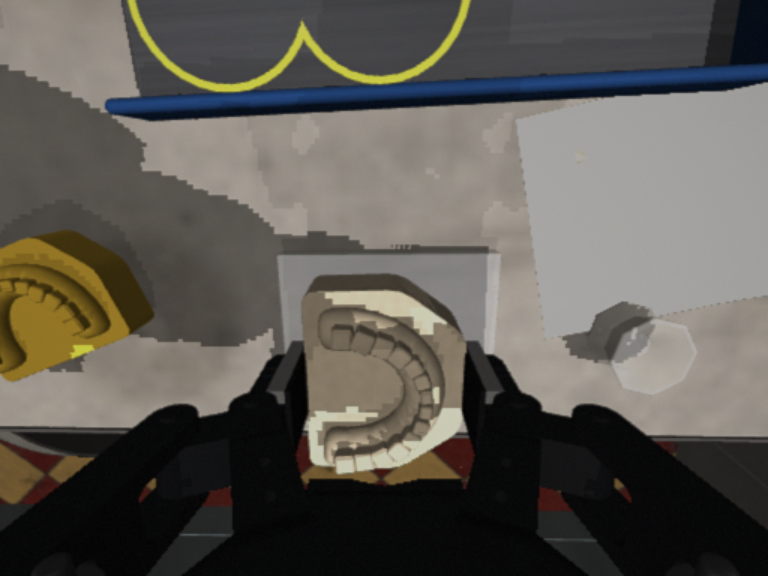

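The slab's +y edge lies at row 252, cols 278–500, under the held model (block's +y top edge ~row 291, foot edge row 275); the dish stands clear at (652,355).

```bash
python3 - <<'E'
from h import *
T=np.load('w7.npz')['T'];c=camera_params('wrist');K=np.array(c['camera_matrix'])
def g(px,z,T=T):
    px=(np.atleast_2d(px)+.5)/1.5-.5
    r=np.c_[(px-K[:2,2])/[K[0,0],K[1,1]],np.ones(len(px))]@T[:3,:3].T
    return (T[:3,3]+r*((z-T[2,3])/r[:,2])[:,None])[:,:2].round(1).tolist()
print('slab +y edge',g([[278,252],[500,252],[390,252]],10))
print('model foot +y',g([[310,275],[385,275]],42),'top',g([[306,291],[380,291]],62))
print('model -y top', g([[310,470]],63))
# slab from top camera, original picture, sub-pixel edges along rows/cols
im=np.load('top0.npz')['im'].astype(float).mean(-1)
for v in (175,185,195):
    r=im[v,280:330];gr=np.diff(r);print(v,r.round().astype(int).tolist())
c=im[150:215,304];print(c.round().astype(int).tolist())
E
```

```text
slab +y edge [[483.4, -202.1], [580.4, -200.5], [532.4, -201.3]]
model foot +y [[503.0, -203.4], [530.3, -203.0]] top [[505.2, -203.2], [528.7, -202.8]]
model -y top [[504.3, -270.8]]
175 [174, 172, 172, 174, 174, 172, 166, 162, 146, 119, 138, 154, 155, 154, 154, 154, 154, 156, 154, 158, 152, 153, 155, 156, 152, 156, 155, 156, 154, 153, 157, 150, 154, 153, 151, 152, 167, 182, 178, 173, 171, 169, 168, 171, 169, 169, 174, 172, 165, 116]
185 [174, 174, 172, 176, 175, 174, 178, 175, 166, 148, 124, 144, 152, 152, 152, 153, 152, 150, 153, 153, 155, 157, 153, 157, 154, 153, 155, 157, 154, 153, 156, 152, 155, 154, 157, 155, 159, 184, 185, 176, 172, 172, 174, 172, 174, 173, 174, 175, 169, 128]
195 [173, 175, 175, 173, 173, 172, 171, 171, 168, 157, 133, 133, 149, 153, 150, 151, 148, 152, 151, 152, 154, 151, 153, 153, 156, 154, 152, 155, 156, 155, 152, 154, 152, 156, 156, 154, 156, 164, 184, 179, 174, 175, 175, 175, 177, 178, 176, 176, 181, 171]
[149, 163, 171, 174, 178, 177, 177, 172, 175, 173, 175, 175, 177, 173, 174, 174, 178, 185, 177, 159, 152, 154, 154, 157, 153, 152, 157, 157, 156, 155, 158, 157, 154, 151, 154, 154, 152, 156, 159, 155, 157, 154, 152, 154, 152, 156, 153, 153, 152, 154, 155, 156, 156, 160, 150, 130, 118, 142, 173, 177, 175, 177, 174, 167, 170]
```

>>> move_arm --pt "0 0 0 0.001 0.001 0.015 0.045" --pt "0 0 0 0.001 0.001 0.024 0.045" --pt "0 0 0 0.001 0.001 0.028 0.045" --pt "0 0 0 0.001 0.001 0.03 0.045" --pt "0 0 0 0.001 0.001 0.03 0.045"

```text
clock: 15.75
eef_pos: [532.5, -235.1, 35.7]
tcp_rot: [-3.141, 0.0, 1.589]
contact_force: [0.1, 0.4, -0.6]
opening: 0.614
grasp_force: 47.8
```

>>> move_arm --pt "0 0 0 0 0 0.0015 0.045" --pt "0 0 0 0 0 0.0015 0.045"

```text
clock: 16.0
eef_pos: [532.5, -235.1, 34.2]
tcp_rot: [-3.141, 0.0, 1.589]
contact_force: [0.2, 0.1, -2.4]
opening: 0.618
grasp_force: 47.8
```

>>> move_arm --pt "0 0 0 -0.0005 0 0.0015 0.045" --pt "0 0 0 -0.0005 0 0.0025 0.045" --pt "0 0 0 -0.0005 0 0.0025 0.045"

```text
clock: 16.38
eef_pos: [532.5, -235.7, 32.1]
tcp_rot: [-3.141, 0.0, 1.589]
contact_force: [-1.6, -0.3, 4.9]
opening: 0.617
grasp_force: 48.5
```

>>> move_arm --pt "0 0 0 0 0 -0.001 0.06" --pt "0 0 0 0 0 -0.001 0.085" --pt "0 0 0 0 0 -0.001 0.085" --pt "0 0 0 0 0 -0.001 0.085" --pt "0 0 0 0 0 -0.02 0.085" --pt "0 0 0 0 0 -0.07 0.085" --pt "0 0 0 0 0 -0.13 0.085" --pt "0 0 0 0 0 -0.13 0.085"

```text
clock: 17.38
eef_pos: [535.6, -237.0, 167.8]
tcp_rot: [3.134, 0.004, 1.589]
contact_force: [-0.8, -0.7, -0.6]
opening: 0.994
grasp_force: 0.0
```

```bash
python3 - <<'E'
from h import *
im,d,P=cloud('wrist');save(im,'w8.png')
go((571,20,165,-np.pi+.019))
E
```

```text
t 17.425 [ 534.1 -236.3  165.1] [3.137e+00 2.000e-03 1.589e+00] F [0.1 0.3 0.1] open 0.998 grip 0.0
(571, 20, 165, -3.122592653589793) dist 259.0 [ 1.000e-03  5.000e-03 -1.572e+00] [ 0.2556  0.0415 -0.0003]
```

View pics/w8.png

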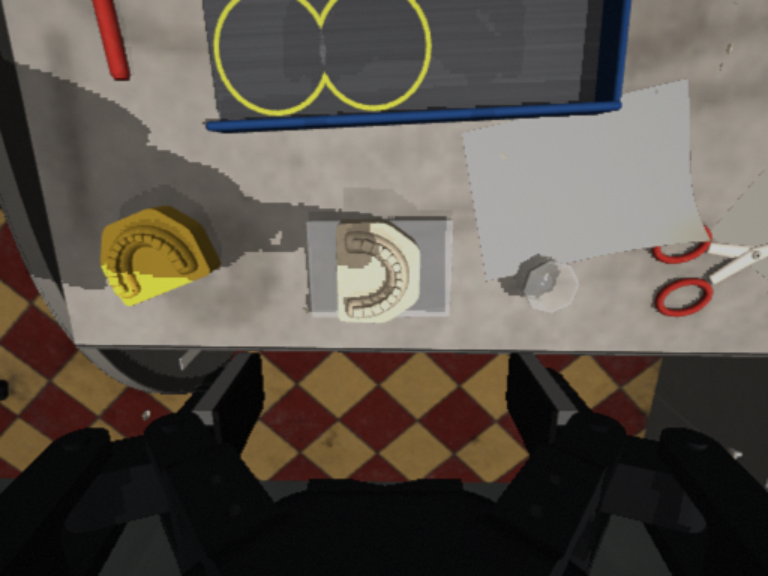

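The model lies flat on the slab (block cols 337–420, rows 222–322; slab cols 307–452, rows 217–315); the dish at (550,286) is untouched.

```bash
python3 - <<'E'
from h import *
g=lambda c,z:plane('wrist',(np.array(c)+.5)/1.5-.5,z).round(1)
s=g([[307,219],[450,217],[451,315],[309,313]],10);print('slab',s.mean(0))
m=g([[337,272],[420,272],[378,222],[378,322]],31);print('model',m.tolist(),m[:2,0].mean(),m[2:,1].mean())
E
```

```text
slab [ 531.475 -235.   ]
model [[504.4, -232.9], [557.8, -232.0], [530.4, -200.4], [531.2, -267.0]] 531.0999999999999 -233.7
```

>>> move_arm --pt "0 0 -0.18 0.02 0.004 0 0.085" --pt "0 0 -0.36 0.05 0.009 0 0.085" --pt "0 0 -0.54 0.09 0.015 0 0.085" --pt "0 0 -0.72 0.13 0.021 0 0.085" --pt "0 0 -0.9 0.17 0.027 0 0.085" --pt "0 0 -1.08 0.21 0.034 0 0.085" --pt "0 0 -1.26 0.24 0.04 0 0.085" --pt "0 0 -1.44 0.255 0.042 0 0.085"

```text
clock: 18.42
eef_pos: [569.2, 21.7, 160.6]
tcp_rot: [-3.141, -0.003, 3.036]
contact_force: [0.6, -0.2, 0.1]
opening: 0.998
grasp_force: 0.0
```

>>> move_arm --pt "0 0 -0.13 0 0 0.0 0.085" --pt "0 0 -0.13 0 0 0 0.085" --pt "0 0 -0.13 0 0 0 0.085"

```text
clock: 18.8
eef_pos: [569.5, 19.9, 161.1]
tcp_rot: [-3.142, -0.002, -3.128]
contact_force: [0.1, -0.7, 0.1]
opening: 0.996
grasp_force: 0.0
```

```bash
python3 - <<'E'
from h import *
go((571,20,70.5,-np.pi+.019))
E
```

```text
t 18.8 [569.5  19.9 161.1] [-3.142e+00 -2.000e-03 -3.128e+00] F [ 0.1 -0.7  0.1] open 0.996 grip 0.0
(571, 20, 70.5, -3.122592653589793) dist 91.0 [-0.    -0.002 -0.005] [-0.0017  0.0001  0.0906]
```

>>> move_arm --pt "0 0 0 -0.0015 0 0.03 0.085" --pt "0 0 0 -0.0015 0 0.06 0.085" --pt "0 0 0 -0.0015 0 0.08 0.085" --pt "0 0 0 -0.0015 0 0.09 0.085" --pt "0 0 0 -0.0015 0 0.091 0.085" --pt "0 0 0 -0.0015 0 0.091 0.085"

```text
clock: 19.55
eef_pos: [571.9, 20.1, 71.2]
tcp_rot: [3.142, -0.0, -3.125]
contact_force: [0.1, -0.8, 0.0]
opening: 0.996
grasp_force: 0.0
```

>>> move_arm --pt "0 0 0 0 0 0 0.07" --pt "0 0 0 0 0 0 0.06" --pt "0 0 0 0 0 0 0.055" --pt "0 0 0 0 0 0 0.055" --pt "0 0 0 0 0 0 0.055" --pt "0 0 0 0 0 0 0.055" --grip_force 45

```text
clock: 20.3
eef_pos: [572.0, 20.1, 71.7]
tcp_rot: [3.142, 0.0, -3.124]
contact_force: [-0.9, -0.9, 6.6]
opening: 0.701
grasp_force: 47.1
```

```bash
python3 - <<'E'
from h import *
Y=-np.pi+.066
go((526.5,-99.3,150,Y),(526.5,-99.3,71,Y))
E
```

```text
t 20.3 [572.   20.1  71.7] [ 3.142  0.    -3.124] F [-0.9 -0.9  6.6] open 0.701 grip 47.06574887102761
(526.5, -99.3, 150, -3.0755926535897933) dist 150.0 [ 0.     0.    -0.049] [ 0.0475 -0.1186 -0.0784]
(526.5, -99.3, 71, -3.0755926535897933) dist 128.0 [ 0.     0.    -0.049] [ 0.0475 -0.1186  0.0006]
```

>>> move_arm --pt "0 0 0 0 0 -0.02 0.055" --pt "0 0 0 0 0 -0.06 0.055" --pt "0 0 -0.01 0.008 -0.02 -0.08 0.055" --pt "0 0 -0.03 0.028 -0.07 -0.08 0.055" --pt "0 0 -0.049 0.045 -0.119 -0.075 0.055" --pt "0 0 -0.049 0.045 -0.119 -0.05 0.055" --pt "0 0 -0.049 0.045 -0.119 -0.025 0.055" --pt "0 0 -0.049 0.045 -0.119 -0.015 0.055"

```text
clock: 21.3
eef_pos: [527.5, -99.6, 84.6]
tcp_rot: [3.141, -0.003, -3.076]
contact_force: [-0.5, 0.6, -2.5]
opening: 0.707
grasp_force: 50.4
```

```bash
python3 - <<'E'
from h import *
im,d,P=cloud('wrist');save(im,'w9.png')
go((528.5,-99.7,73.5,-np.pi+.066))
E
```

```text
t 21.35 [527.4 -99.4  84. ] [ 3.141e+00 -3.000e-03 -3.075e+00] F [-0.3  0.9 -3.6] open 0.704 grip 50.3631064149522
(528.5, -99.7, 73.5, -3.0755926535897933) dist 11.0 [ 0.001 -0.003  0.   ] [-0.0011 -0.0003  0.0105]
```

View pics/w9.png

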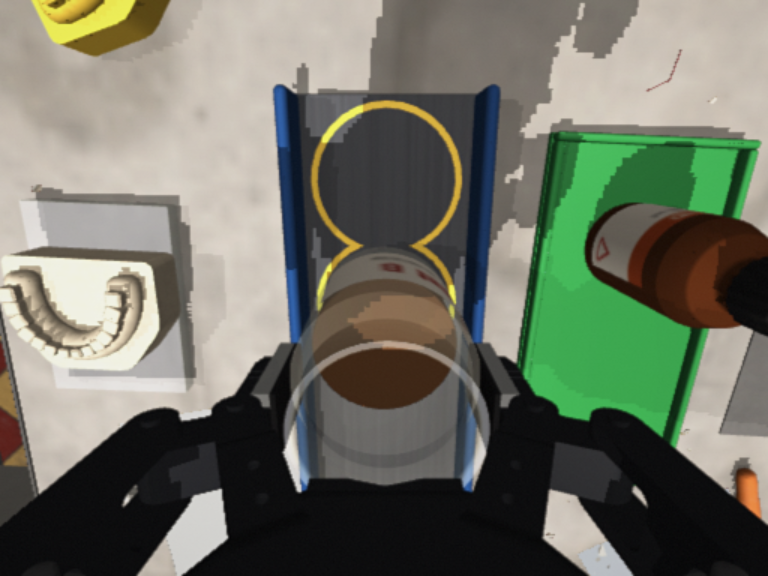

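The jar (mid col 387) hangs over its ring (cols 318–456, mid 387); lower it.

>>> move_arm --pt "0 0 0 -0.001 0 0.006 0.055" --pt "0 0.0 0 -0.001 0 0.011 0.055" --pt "0 0 0 -0.001 0 0.0125 0.055" --pt "0 0 0 -0.001 0 0.0125 0.055"

```text
clock: 21.85
eef_pos: [529.5, -99.5, 73.3]
tcp_rot: [3.142, -0.001, -3.075]
contact_force: [-0.6, -0.8, -3.3]
opening: 0.703
grasp_force: 50.4
```

>>> move_arm --pt "0 0 0 0 0 0.001 0.055" --pt "0 0 0 0 0 0.0015 0.055"

```text
clock: 22.1
eef_pos: [529.5, -99.6, 71.7]
tcp_rot: [3.142, -0.001, -3.075]
contact_force: [0.1, 0.4, -0.6]
opening: 0.701
grasp_force: 50.7
```

>>> move_arm --pt "0 0 0 0.0005 0 0.001 0.055" --pt "0 0 0 0.0005 0 0.001 0.055"

```text
clock: 22.35
eef_pos: [529.5, -99.6, 71.7]
tcp_rot: [-3.142, 0.0, -3.076]
contact_force: [-1.1, 1.2, 9.2]
opening: 0.703
grasp_force: 51.5
```

>>> move_arm --pt "0 0 0 0 0 -0.001 0.065" --pt "0 0 0 0 0 -0.001 0.085" --pt "0 0 0 0 0 -0.001 0.085" --pt "0 0 0 0 0 -0.001 0.085" --pt "0 0 0 0 0 -0.03 0.085" --pt "0 0 0 0 0 -0.08 0.085" --pt "0 0 0 0 0 -0.09 0.085" --pt "0 0 0 0 0 -0.09 0.085"

```text
clock: 23.35
eef_pos: [529.2, -99.6, 161.0]
tcp_rot: [-3.141, 0.0, -3.075]
contact_force: [-1.0, 0.6, 0.1]
opening: 0.995
grasp_force: 0.0
```

```bash
python3 - <<'E'
from h import *
go((486.5,18.2,160,-np.pi+.019),(486.5,18.2,61,-np.pi+.019))
E
```

```text
t 23.35 [529.2 -99.6 161. ] [-3.141  0.    -3.075] F [-1.   0.6  0.1] open 0.995 grip 0.0
(486.5, 18.2, 160, -3.122592653589793) dist 125.0 [-0.     0.     0.047] [0.0348 0.1204 0.0009]
(486.5, 18.2, 61, -3.122592653589793) dist 160.0 [-0.     0.     0.047] [0.0349 0.1204 0.0999]
```

>>> move_arm --pt "0 0 0.01 0.008 0.03 0 0.085" --pt "0 0 0.03 0.022 0.08 0 0.085" --pt "0 0 0.047 0.035 0.12 0 0.085" --pt "0 0 0.047 0.035 0.12 0.01 0.085" --pt "0 0 0.047 0.035 0.12 0.05 0.085" --pt "0 0 0.047 0.035 0.12 0.085 0.085" --pt "0 0 0.047 0.035 0.12 0.1 0.085" --pt "0 0 0.047 0.035 0.12 0.1 0.085"

```text
clock: 24.35
eef_pos: [485.2, 17.3, 59.4]
tcp_rot: [-3.141, -0.004, -3.123]
contact_force: [0.0, -0.1, 0.8]
opening: 0.997
grasp_force: 0.0
```

>>> move_arm --pt "0 0 0 0 0 0 0.06" --pt "0 0 0 0 0 0 0.045" --pt "0 0 0 0 0 0 0.035" --pt "0 0 0 0 0 0 0.035" --pt "0 0 0 0 0 0 0.035" --pt "0 0 0 0 0 0 0.035" --grip_force 35

```text
clock: 25.1
eef_pos: [486.8, 17.8, 61.8]
tcp_rot: [-3.141, 0.001, -3.122]
contact_force: [-1.6, -1.0, 6.6]
opening: 0.466
grasp_force: 34.6
```

```bash
python3 - <<'E'
from h import *
Y=-np.pi+.066
go((465.7,-103.2,150,Y),(465.7,-103.2,61,Y))
E
```

```text
t 25.1 [486.8  17.8  61.8] [-3.141e+00  1.000e-03 -3.122e+00] F [-1.6 -1.   6.6] open 0.466 grip 34.620777896780055
(465.7, -103.2, 150, -3.0755926535897933) dist 151.0 [-0.     0.001 -0.046] [ 0.0234 -0.1205 -0.0882]
(465.7, -103.2, 61, -3.0755926535897933) dist 123.0 [-0.     0.001 -0.046] [ 0.0235 -0.1205  0.0008]
```

>>> move_arm --pt "0 0 0 0 0 -0.02 0.035" --pt "0 0 0 0 0 -0.07 0.035" --pt "0 0 0 0.01 0 -0.115 0.035" --pt "0 0 -0.02 0.022 -0.04 -0.115 0.035" --pt "0 0 -0.046 0.023 -0.09 -0.115 0.035" --pt "0 0 -0.046 0.023 -0.12 -0.115 0.035" --pt "0 0 -0.046 0.023 -0.12 -0.11 0.035" --pt "0 0 -0.046 0.023 -0.12 -0.09 0.035"

```text
clock: 26.1
eef_pos: [466.2, -102.5, 151.4]
tcp_rot: [-3.141, 0.002, -3.077]
contact_force: [0.3, 0.0, -1.2]
opening: 0.46
grasp_force: 36.0
```

```bash
python3 - <<'E'
from h import *
Y=-np.pi+.066
go((466,-103.2,76,Y),(466,-103.2,63,Y))
E
```

```text
t 26.1 [ 466.2 -102.5  151.4] [-3.141e+00  2.000e-03 -3.077e+00] F [ 0.3  0.  -1.2] open 0.46 grip 36.03165501379408
(466, -103.2, 76, -3.0755926535897933) dist 75.0 [-0.     0.002 -0.002] [ 0.0003 -0.0006  0.0754]
(466, -103.2, 63, -3.0755926535897933) dist 88.0 [-0.     0.002 -0.002] [ 0.0003 -0.0006  0.0884]
```

>>> move_arm --pt "0 0 0 0 -0.0005 0.02 0.035" --pt "0 0 0 0 -0.0005 0.045 0.035" --pt "0 0 0 0 -0.0005 0.065 0.035" --pt "0 0 0 0 -0.0005 0.08 0.035" --pt "0 0 0 0 -0.0005 0.086 0.035" --pt "0 0 0 0 -0.0005 0.087 0.035" --pt "0 0 0 0 -0.0005 0.087 0.035"

```text
clock: 26.98
eef_pos: [465.8, -103.1, 64.2]
tcp_rot: [-3.141, -0.0, -3.076]
contact_force: [-0.2, 0.3, -0.7]
opening: 0.461
grasp_force: 36.0
```

```bash
python3 - <<'E'
from h import *
im,d,P=cloud('wrist');save(im,'w10.png')
go((466,-103.2,62,-np.pi+.066))
E
```

```text
t 27.025 [ 465.8 -103.2   64.2] [-3.141 -0.    -3.076] F [-0.4 -0.  -1.1] open 0.464 grip 36.00915004557464
(466, -103.2, 62, -3.0755926535897933) dist 2.0 [-0.    -0.    -0.001] [-0.0002 -0.      0.0022]
```

View pics/w10.png

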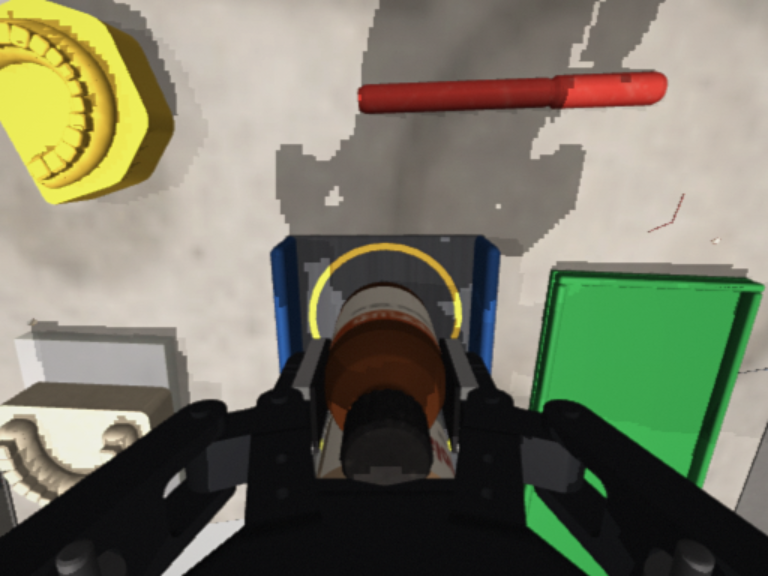

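The bottle (col 386) is centred over the near ring (cols 310–461), jar standing behind it. Lower and release.

>>> move_arm --pt "0 0 0 0 0 0.0015 0.035" --pt "0 0 0 0 0 0.003 0.035" --pt "0 0 0 0 0 0.003 0.035"

```text
clock: 27.4
eef_pos: [466.0, -103.2, 61.8]
tcp_rot: [-3.141, 0.0, -3.077]
contact_force: [-3.7, 0.7, 15.6]
opening: 0.465
grasp_force: 37.6
```

>>> move_arm --pt "0 0 0 0 0 -0.002 0.045" --pt "0 0 0 0 0 -0.002 0.085" --pt "0 0 0 0 0 -0.002 0.085" --pt "0 0 0 0 0 -0.002 0.085" --pt "0 0 0 0 0 -0.03 0.085" --pt "0 0 0 0 0 -0.08 0.085" --pt "0 0 0 0 0 -0.14 0.085" --pt "0 0 0 0.0 0 -0.19 0.085"

```text
clock: 28.4
eef_pos: [465.6, -103.1, 252.9]
tcp_rot: [-3.141, -0.0, -3.076]
contact_force: [0.9, -0.1, -0.9]
opening: 0.994
grasp_force: 0.0
```

>>> move_arm --pt "0 0 0 0.06 0 0 0.085" --pt "0 0 0 0.09 0 0 0.085" --pt "0 0 0 0.09 0 0 0.085" --pt "0 0 0 0.09 0 0 0.085"

```text
clock: 28.9
eef_pos: [376.5, -109.1, 251.1]
tcp_rot: [-3.141, 0.0, -3.077]
contact_force: [-0.3, 0.5, 1.0]
opening: 0.997
grasp_force: 0.0
```

```bash
python3 - <<'E'
from h import *
im,d,P=cloud('wrist')
im2,_,_=cloud('scene')
a=cv2.resize(im,None,fx=.78,fy=.78);b=im2[160:300,140:380];b=cv2.resize(b,(399,233))
v=np.vstack([cv2.resize(im,(480,360)),cv2.resize(b,(480,240),)]) if 0 else np.hstack([a,np.vstack([b,np.zeros((a.shape[0]-233,399,3),np.uint8)])])
cv2.imwrite('pics/end.png',v[:,:,::-1]);print(v.shape);go()
E
```

```text
(300, 798, 3)
t 29.0 [ 376.7 -109.   250.8] [ 3.142e+00 -1.000e-03 -3.076e+00] F [0.  0.4 0.5] open 0.997 grip 0.0
```

View pics/end.png

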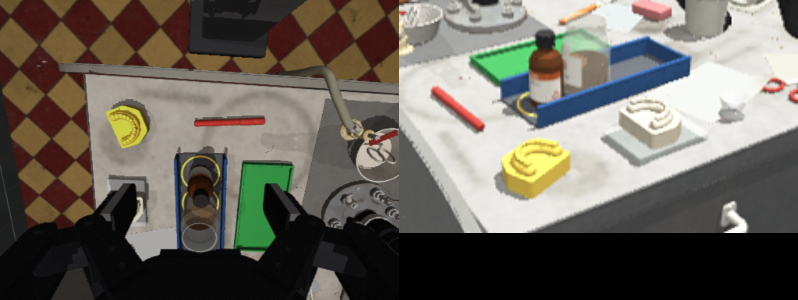

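The bottle (545,65) and jar (587,60) stand upright on their rings, the model lies on the slab (650,120), and the dish (732,105) is in place. Handing in.

```bash
python3 -c "
from rig import order
print(order.sign_off())"
```

```text
the job is handed in; nothing more can be done
None
```

The job is handed in: the model lies flat on the slab, within about 1–2 mm of its middle, the bottle and jar stand upright back on their own rings, and the dish was left untouched; the robot clock read 29 s, though sign-off returned no verdict.

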